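# Set and lock the telescopic probe on the pneumatic cylinder demonstrator

### The job

Take the orange grip on top of the telescopic probe, twist it counter-clockwise (seen from above) to unlock it, and slide the probe down until its sprung rubber foot presses gently on the red plate of the cylinder's rod, with about 9 N and never more than 20 N. Keeping it pressed, twist the grip clockwise all the way back to lock it, and let go, so that the foot goes on pressing by itself with about 9 N. Leave the loose things around the rig where they are.

Things in the scene. Friction and masses are not known exactly. Their poses are not given: they have to be found in the camera images.
- rig: Fixed rig: wooden plinth 200 x 270 x 18 mm with an aluminium portal (posts 30 mm square at y = +-105 mm; crossbeam along y, 40 mm wide, top 185 mm above the table). Origin: centre of the plinth's underside, z up; the probe's vertical axis goes through it. Terminal modules on the plinth at its +x edge reach 75 mm above the table.
- collar_top (a point): Centre of the top of the black guide collar in the middle of the crossbeam, 44 mm across, 195 mm above the table. On its top a red dot towards the rig's +x marks locked, a green dot unlocked.
- cylinder: Pneumatic cylinder, 56 x 56 x 48 mm, fixed upright on the plinth under the probe; origin: centre of its underside, 18 mm above the table. Its rod ends in a red plate, 44 mm across, under the probe's foot. How far the rod is out differs every time and is not measured: the plate's upper face lies 78 to 113 mm above the table. It does not give way in this job.
- telescope: Telescopic probe (190 g): steel tube 23 mm across, slides vertically in the collar. Origin: on its axis at the middle of the orange grip, 290 mm above the table at the top of its 80 mm travel; starts 0 to 8 mm lower. Its x, y follow the rig. Foot tip, unloaded: 155 mm below the origin. Foot spring 2 N/mm, 11 mm stroke. Unlocked it slides with 2 N friction, about its own weight; locked it holds 20 N.
- grip_mid (a point): Middle of the orange grip, a flat bar 60 x 18 x 40 mm (along its own x, y, z) with a white band near its +x end, clear on all sides. The point turns with the grip: its x axis lies along the bar. Pinch the bar across its 18 mm.
- twist (a joint): Angle of the grip, rad: 0 = fully locked (stop; x axis and white band along the rig's +x, at the red dot), growing counter-clockwise seen from above to 1.2 = fully unlocked (stop). The clamp lets go above about 0.55; turning in or out of lock takes about 0.3 N m. It stays where it is left. It starts locked, at 0 to 0.1.
- screwdriver: Loose yellow-handled screwdriver, about 160 mm, lying across the plinth on its -x side. Bystander. Origin at the underside of its middle.
- manifold: Loose aluminium valve manifold block 40 x 60 x 30 mm with a brass and a blue fitting on top (42 mm high in all), beside the rig. Bystander. Origin: centre of its underside.
- module: Loose white power supply module 50 x 80 x 45 mm, beside the rig. Bystander. Origin: centre of its underside.

How it is judged:
On the way, in this order (a step that is already met when the one before it is completed fails the run):
1. the grip is twisted out of lock (beyond 0.8 rad) (value of joint twist above 0.8 rad), for 0.1 s.
2. still unlocked (beyond 0.6 rad), the probe is slid down until its foot presses on the rod's plate with more than 3 N (value of joint twist above 0.6 rad and contact force between telescope and cylinder above 3 N), for 0.1 s.
At the end, for the whole second after the job is handed in: The grip is back in lock (below 0.2 rad), the probe is at rest with its foot pressing on the rod's plate with 5 to 13 N, and the three loose bystanders are within 30 mm of where they were (value of joint twist below 0.2 rad and contact force between telescope and cylinder between 5 and 13 N and linear speed of telescope below 0.005 m/s and distance of each of screwdriver, manifold, module from where it was at the start of the episode below 0.03 m); the robot touches nothing.
It fails at once if the foot presses on the rod's plate with more than 20 N (contact force between telescope and cylinder above 20 N).
It fails at once if the screwdriver is moved by more than 30 mm (distance of screwdriver from where it was at the start of the episode above 0.03 m).
It fails at once if the manifold is moved by more than 30 mm (distance of manifold from where it was at the start of the episode above 0.03 m).
It fails at once if the module is moved by more than 30 mm (distance of module from where it was at the start of the episode above 0.03 m).
It also fails if it takes over 61 s, if anything falls off the work surface, if the arm or the gripper's body presses on something with over 40 N, if the wrist force passes 120 N, or if a joint passes its speed limit or range.

### The arm

A 7-joint arm with a two-finger parallel gripper is mounted at the origin on the work surface. World frame = base frame: x ahead of the robot, y to its left, z up, the work surface at z = 0. Lengths are in m, angles in rad, forces in N, time in s.
With the tool pointing down it reaches from about 0.4 to 0.85 m from the base axis. Payload 10.4 kg.
Tool frame: the origin (TCP) lies midway between the tips of the shut fingers; the grasp point (between the pads) lies 19 mm behind it; z points along the fingers, y is the line along which they close (so a half turn about z gives the same grasp; the last joint's range is limited). The gripper opens to 87 mm and grips with 3 to 60 N. Pads are 19 mm wide; open, the fingers measure 117 mm over their backs; the gripper's body (75 mm by 190 mm) begins 51 mm behind the grasp point.
Start: joints at [1.096, 0.332, -0.065, 1.46, 0.022, 1.35, -0.088], TCP at [0.273, -0.562, 0.201] pointing down, gripper open.
Joint ranges: [-2.6, 2.6], [-0.5, 2.12], [-1.47, 1.34], [0.16, 2.42], [-1.27, 4.41], [0.06, 2.06], [-2.6, 2.6]. Speed limits (rad/s): [2.22, 2.22, 2.79, 2.79, 3.14, 3.14, 3.14].

### API

Orientations are given as a unit quaternion [x, y, z, w].
In Python, from bench import sensors, eyes, order gives the robot as it stands.
- The arm moves only by the tool arm_command, never from a script. Its argument "steps" is a list of rows, each an object with "rot": the turn, a rotation vector about the world's x, y, z in degrees, a list of three; "slide": the shift along the world's x, y, z in m, a list of three; "grip": the opening, from 0 (shut) to 1 (fully open). A call has exactly 8 rows; each row shifts and turns the commanded pose from where the row before left it; what a row does not reach is not made up. A row lasts 1/8 s, in which the tool goes at most 62.5 mm and 10.7 degrees, less where a joint would pass 70% of its speed; a pose out of reach is approached as far as the arm can. A call with a gripper value outside its range is refused whole. The fingers move at their own pace and stop on an object; "newtons" is the grip in N (left out, the last holds). Time passes only in rows, so rows that do not move let the fingers close, or fill a call up. It gives the time, the measured TCP pose, the force, the opening and the grip force at its end, in the units of the state.
- sensors.read_state(): the state, without advancing time (a new reading comes with each control period).
- eyes.camera(name): name is "scene" or "top" or "wrist"; returns a dict with "pixels" (384x512x3 uint8, red, green, blue), "intrinsics" (3x3 intrinsics, pixels), "pose" (4x4, takes a point from camera to world coordinates). Camera axes: x right, y down, z forward; pixel columns grow to the right and rows downward; lengths in m; the calibration is good to about 2 mm. The wrist camera is an equidistant fisheye: a pixel r from the principal point sees the ray r / f radians off the axis. A picture is of the moment at which its call begins. There is no depth.
- order.close_job(): hands the job in; it is judged then, once.
Trained networks look in a picture, given as the dict that the camera call returned (one of the last four; its "shot" number tells which), for a name from the list of things; names that differ only in an ending like _2 or _b are one class to them, and where a whole thing is asked for, a point or a joint stands for the part that bears it (a point fixed in the world has none). Each returns a list of dicts, best first, with "conf" (0 to 1); they miss things now and then, are a little off and sometimes report something else, mostly with a low value. They report only what shows in the picture. A call takes as long as a camera call.
- eyes.look_for(name, picture): "bbox" ([left, top, right, bottom] in pixels, round what is visible of it).
The state is a dict: "time": time; "joint_positions": joint angles; "joint_vel": joint speeds; "joint_torque": joint torques, N m; "ee_pos": TCP position; "eef_rot": TCP orientation; "ft_force": force on the tool from outside, world axes, zero at the start; "torque": the same for the moment, N m; "width": finger opening in m; "grip_force": force on a finger pad.
Only numpy, scipy, OpenCV 4.12 (cv2) and the standard library are available. Lean on these libraries where they do the work, as an engineer would, in place of code of your own. Each camera call takes 0.05 s, during which the arm holds its last target. There are 200 camera calls.

## Working session

There is one attempt and no reset: what is moved stays moved. The work goes in short steps, Python scripts to look and compute and a tool call to move; the robot and the scene stay as the last step left them, time stands still between calls to the robot, and variables do not carry over. Pictures are saved under pics/ and viewed, at most 10 in all, crops included, and the job is handed in when it is done.

Besides the shell and the picture viewer there is one more tool, called after ">>>" in YAML: its name, and indented under it one key for each argument. arm_command: Moves the arm, as the interface text tells. Its arguments: {"type":"object","properties":{"steps":{"type":"array","items":{"type":"object","properties":{"rot":{"type":"array","items":{"type":"number"}},"slide":{"type":"array","items":{"type":"number"}},"grip":{"type":"number"}}}},"newtons":{"type":"number"}},"required":["steps"]}

```bash
mkdir -p pics
python3 - <<'E'
from bench import sensors, eyes
import cv2,numpy as np
s=sensors.read_state(); print({k:np.round(v,3).tolist() for k,v in s.items()})
for n in ["scene","top"]:
    p=eyes.camera(n); cv2.imwrite(f"pics/{n}0.png",p["pixels"][:,:,::-1])
    print(n,np.round(p["intrinsics"],1).tolist(),np.round(p["pose"],4).tolist())
    for t in ["telescope","grip_mid","rig","cylinder","screwdriver","manifold","module"]:
        print(t,[(np.round(d["bbox"]).tolist(),round(d["conf"],2)) for d in eyes.look_for(t,p)[:2]])
E
```

```text
{'time': 0.0, 'joint_positions': [1.096, 0.333, -0.065, 1.461, 0.022, 1.35, -0.089], 'joint_vel': [0.001, -0.001, 0.001, 0.001, -0.0, -0.001, -0.003], 'joint_torque': [0.002, -62.326, 0.026, -38.988, -0.061, 0.04, 0.0], 'ee_pos': [0.273, -0.562, 0.2], 'eef_rot': [0.975, 0.224, -0.0, -0.001], 'ft_force': [0.078, 0.173, -0.148], 'torque': [0.037, 0.012, -0.007], 'grip_force': 0.0, 'width': 0.087}
scene [[419.7, 0.0, 258.4], [0.0, 419.7, 188.6], [0.0, 0.0, 1.0]] [[0.8994, 0.3318, -0.2847, 0.8787], [0.4369, -0.7056, 0.5578, -0.5076], [-0.0158, -0.6261, -0.7796, 0.9619], [0.0, 0.0, 0.0, 1.0]]
telescope [([243.0, 110.0, 266.0, 155.0], 0.8)]
grip_mid [([243.0, 111.0, 269.0, 153.0], 0.66)]
rig [([205.0, 111.0, 316.0, 245.0], 0.67), ([245.0, 110.0, 266.0, 154.0], 0.27)]
cylinder [([246.0, 168.0, 272.0, 201.0], 0.64)]
screwdriver [([214.0, 186.0, 222.0, 202.0], 0.46)]
manifold []
module [([195.0, 229.0, 230.0, 265.0], 0.89)]
top [[391.9, 0.0, 253.9], [0.0, 391.9, 188.7], [0.0, 0.0, 1.0]] [[0.009, -0.9807, 0.1952, 0.3769], [-0.9999, -0.0116, -0.0119, 0.0642], [0.0139, -0.1951, -0.9807, 1.191], [0.0, 0.0, 0.0, 1.0]]
telescope [([199.0, 184.0, 217.0, 210.0], 0.6)]
grip_mid [([205.0, 185.0, 217.0, 213.0], 0.55), ([202.0, 185.0, 215.0, 211.0], 0.27)]
rig [([168.0, 173.0, 270.0, 257.0], 0.69)]
cylinder [([205.0, 215.0, 228.0, 225.0], 0.45)]
screwdriver [([195.0, 229.0, 247.0, 243.0], 0.82)]
manifold [([142.0, 190.0, 162.0, 203.0], 0.71)]
module [([278.0, 213.0, 306.0, 234.0], 0.78)]
```

Run:
```python
import cv2
a=cv2.imread("pics/scene0.png")[90:270,170:340]; b=cv2.imread("pics/top0.png")[150:270,130:320]
cv2.imwrite("pics/s0.png",cv2.resize(a,None,fx=3.3,fy=3.3,interpolation=2)); cv2.imwrite("pics/t0.png",cv2.resize(b,None,fx=4,fy=4,interpolation=2))
```

```text
(no output)
```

View pics/s0.png

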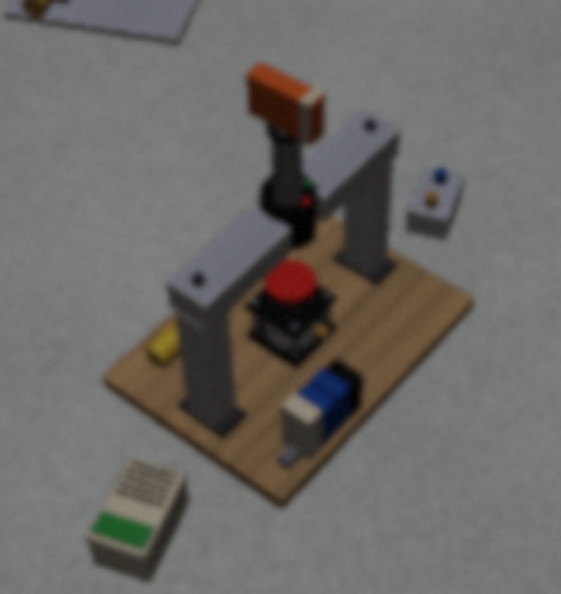

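View pics/t0.png

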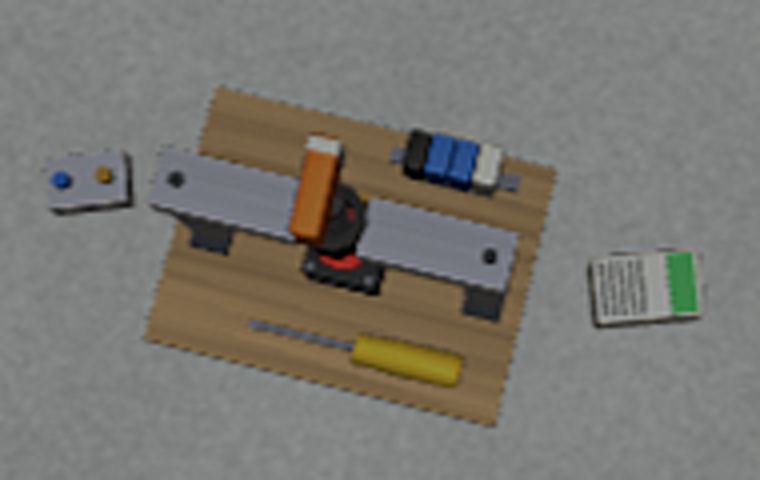

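The scene picture shows the orange bar on the probe, with its white band toward the red dot and the terminal blocks. The red plate is at about (258,176). In the top picture the beam bolts are at about (174,195) and (252,214), and the bar runs from (211,185) to (207,210). The screwdriver is on the -x side, with the manifold to the left and the module to the right.

```bash
cat > h.py <<'E'
import numpy as np
def load(p): return np.array(p["intrinsics"]),np.array(p["pose"])
def onz(p,uv,z):
    K,T=load(p); d=T[:3,:3]@np.linalg.solve(K,[uv[0],uv[1],1]); return T[:3,3]+d*(z-T[2,3])/d[2]
def proj(p,X):
    K,T=load(p); c=T[:3,:3].T@(np.asarray(X,float)-T[:3,3]); return (K@c/c[2])[:2]
E
python3 - <<'E'
from h import *
from bench import eyes
t=eyes.camera("top"); s=eyes.camera("scene")
T=lambda x,y:(130+(x-1.5)/4,150+(y-1.5)/4); S=lambda x,y:(170+(x-1)/3.3,90+(y-1)/3.3)
P=lambda a:np.round(a,4).tolist()
b=[onz(t,T(176,180),.185),onz(t,T(489,257),.185)]; d=b[0]-b[1]
print("bolts",P(b),"mid",P((b[0]+b[1])/2),np.linalg.norm(d),"yaw",np.degrees(np.arctan2(-d[0],d[1])))
c=np.array([onz(t,T(*q),.018) for q in [(218,88),(556,168),(495,425),(147,340)]])
print("plinth",P(c.mean(0)),[round(np.linalg.norm(c[i]-c[i-1]),3) for i in range(4)])
for i,j in [(3,0),(2,1)]:
    e=c[j]-c[i]; print(np.degrees(np.arctan2(e[1],e[0])))
b2=[onz(s,S(198,279),.185),onz(s,S(370,125),.185)]; print("scene bolts",P(b2),"mid",P((b2[0]+b2[1])/2))
m=((b[0]+b[1])/2+(b2[0]+b2[1])/2)/2
a=np.radians(-14)
for z in (.282,.286,.290):
    ax=np.array([np.cos(a),np.sin(a),0]); ay=np.array([-ax[1],ax[0],0]); C=np.array([m[0],m[1],z+.02])
    for nm,p,o,k in(("t",t,(130,150),4),("s",s,(170,90),3.3)):
        print(z,nm,[np.round((proj(p,C+.03*i*ax+.009*j*ay)-o)*k).tolist() for i,j in((1,1),(1,-1),(-1,-1),(-1,1))])
for z in (.078,.09,.1,.113): print(z,np.round((proj(s,[m[0],m[1],z])-(170,90))*3.3))
E
```

```text
bolts [[0.559, 0.2609, 0.185], [0.5108, 0.0568, 0.185]] mid [0.5349, 0.1588, 0.185] 0.20974348068304846 yaw -13.290202771440324
plinth [0.5349, 0.1572, 0.018] [np.float64(0.198), np.float64(0.266), np.float64(0.199), np.float64(0.266)]
-12.892661439874454
-13.003917427819076
scene bolts [[0.5119, 0.059, 0.185], [0.5602, 0.2641, 0.185]] mid [0.5361, 0.1616, 0.185]
0.282 t [[309.0, 131.0], [339.0, 139.0], [311.0, 238.0], [280.0, 230.0]]
0.282 s [[323.0, 95.0], [307.0, 108.0], [242.0, 72.0], [259.0, 60.0]]
0.286 t [[308.0, 129.0], [338.0, 137.0], [310.0, 237.0], [280.0, 229.0]]
0.286 s [[323.0, 90.0], [307.0, 104.0], [242.0, 68.0], [259.0, 55.0]]
0.29 t [[308.0, 128.0], [338.0, 136.0], [309.0, 236.0], [279.0, 228.0]]
0.29 s [[323.0, 86.0], [307.0, 100.0], [242.0, 64.0], [258.0, 51.0]]
0.078 [288. 288.]
0.09 [288. 278.]
0.1 [288. 270.]
0.113 [287. 260.]
```

The rig is at about (0.535, 0.159) with a yaw of -13°. The grip yaw is about -7° and its middle is at z ≈ 0.284. The plate is at z ≈ 0.084. I'll lift first, then travel.

>>> arm_command:
  steps:
    - {"slide": [0, 0, 0.055], "grip": 1}
    - {"slide": [0, 0, 0.055], "grip": 1}
    - {"slide": [0, 0, 0.055], "grip": 1}
    - {"slide": [0.0175, 0.048, 0], "rot": [0, 0, -3], "grip": 1}
    - {"slide": [0.0175, 0.048, 0], "rot": [0, 0, -3], "grip": 1}
    - {"slide": [0.0175, 0.048, 0], "rot": [0, 0, -3], "grip": 1}
    - {"slide": [0.0175, 0.048, 0], "rot": [0, 0, -3], "grip": 1}
    - {"slide": [0.0175, 0.048, 0], "rot": [0, 0, -3], "grip": 1}

```text
schema error: expected keys rot, slide, grip
```

>>> arm_command:
  steps:
    - {"slide": [0.0175, 0.048, 0], "rot": [0, 0, -3], "grip": 1}
    - {"slide": [0.0175, 0.048, 0], "rot": [0, 0, -3], "grip": 1}
    - {"slide": [0.0175, 0.048, 0], "rot": [0, 0, -3], "grip": 1}
    - {"slide": [0.0175, 0.048, 0], "rot": [0, 0, -3], "grip": 1}
    - {"slide": [0.0175, 0.048, 0], "rot": [0, 0, -3], "grip": 1}
    - {"slide": [0.0175, 0.048, 0], "rot": [0, 0, -3], "grip": 1}
    - {"slide": [0.0175, 0.048, 0], "grip": 1}
    - {"slide": [0, 0, 0], "grip": 1}

```text
schema error: expected keys rot, slide, grip
```

>>> arm_command:
  steps:
    - {"rot": [0, 0, 0], "slide": [0, 0, 0.055], "grip": 1}
    - {"rot": [0, 0, 0], "slide": [0, 0, 0.055], "grip": 1}
    - {"rot": [0, 0, 0], "slide": [0, 0, 0.055], "grip": 1}
    - {"slide": [0.0175, 0.048, 0], "rot": [0, 0, -3], "grip": 1}
    - {"slide": [0.0175, 0.048, 0], "rot": [0, 0, -3], "grip": 1}
    - {"slide": [0.0175, 0.048, 0], "rot": [0, 0, -3], "grip": 1}
    - {"slide": [0.0175, 0.048, 0], "rot": [0, 0, -3], "grip": 1}
    - {"slide": [0.0175, 0.048, 0], "rot": [0, 0, -3], "grip": 1}

```text
time: 1.9
ee_pos: [0.3607, -0.3206, 0.3664]
eef_rot: [0.996, 0.094, 0.0, 0.0]
ft_force: [0.6, 0.6, 0.3]
width: 0.0871
grip_force: 0.0
```

>>> arm_command:
  steps:
    - {"slide": [0.0175, 0.048, 0], "rot": [0, 0, -3], "grip": 1}
    - {"slide": [0.0175, 0.048, 0], "rot": [0, 0, -3], "grip": 1}
    - {"slide": [0.0175, 0.048, 0], "rot": [0, 0, -3], "grip": 1}
    - {"slide": [0.0175, 0.048, 0], "rot": [0, 0, -3], "grip": 1}
    - {"slide": [0.0175, 0.048, 0], "rot": [0, 0, -3], "grip": 1}
    - {"slide": [0.0175, 0.048, 0], "rot": [0, 0, -3], "grip": 1}
    - {"slide": [0.0175, 0.048, 0], "rot": [0, 0, 0], "grip": 1}
    - {"slide": [0, 0, 0], "rot": [0, 0, 0], "grip": 1}

```text
time: 2.9
ee_pos: [0.4832, 0.018, 0.3662]
eef_rot: [0.998, -0.059, 0.0, -0.001]
ft_force: [0.3, -0.5, 0.4]
width: 0.0871
grip_force: 0.0
```

>>> arm_command:
  steps:
    - {"slide": [0.017, 0.047, 0], "rot": [0, 0, 0], "grip": 1}
    - {"slide": [0.017, 0.047, 0], "rot": [0, 0, 0], "grip": 1}
    - {"slide": [0.018, 0.047, 0], "rot": [0, 0, 0], "grip": 1}
    - {"slide": [0, 0, 0], "rot": [0, 0, 0], "grip": 1}
    - {"slide": [0, 0, 0], "rot": [0, 0, 0], "grip": 1}
    - {"slide": [0, 0, 0], "rot": [0, 0, 0], "grip": 1}
    - {"slide": [0, 0, 0], "rot": [0, 0, 0], "grip": 1}
    - {"slide": [0, 0, 0], "rot": [0, 0, 0], "grip": 1}

```text
time: 3.9
ee_pos: [0.5349, 0.1541, 0.3664]
eef_rot: [0.998, -0.063, 0.0, 0.0]
ft_force: [-0.4, 0.3, 0.2]
width: 0.087
grip_force: 0.0
```

Run:
```python
from bench import sensors, eyes
import cv2,numpy as np
s=sensors.read_state(); print(s["ee_pos"],s["eef_rot"],s["joint_positions"])
p=eyes.camera("wrist"); cv2.imwrite("pics/w1.png",p["pixels"][:,:,::-1]); np.savez("w1.npz",K=p["intrinsics"],T=p["pose"])
print(np.round(p["intrinsics"],1).tolist(),np.round(p["pose"],4).tolist())
```

```text
[0.53491537 0.15407023 0.36637968] [ 9.98043319e-01 -6.25254962e-02  2.37093992e-04  2.00448224e-04] [ 0.26881876  0.22243861 -0.76980528  1.31149428  0.15547802  1.66772312
 -2.16925669]
[[297.3, 0.0, 255.3], [0.0, 297.3, 187.7], [0.0, 0.0, 1.0]] [[-0.1258, -0.9514, -0.2811, 0.6107], [-0.9921, 0.1207, 0.0356, 0.1449], [0.0, 0.2834, -0.959, 0.5503], [0.0, 0.0, 0.0, 1.0]]
```

View pics/w1.png

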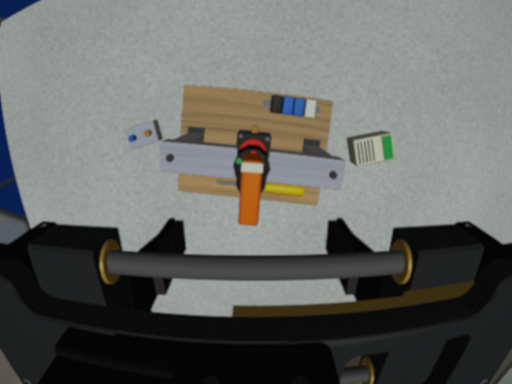

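The wrist picture shows the bar from (252,165) to (249,224), centred between the fingers at columns 175 and 335. I'll measure its axis.

Run:
```python
import cv2,numpy as np
f=np.load("w1.npz");K,T=f["K"],f["T"]
im=cv2.imread("pics/w1.png"); h=cv2.cvtColor(im,cv2.COLOR_BGR2HSV)
m=cv2.inRange(h,(4,150,60),(16,255,255)); m[:150]=0; m[240:]=0
def onz(u,v,z):
    d=np.array([u-K[0,2],v-K[1,2]]); r=np.hypot(*d); th=r/K[0,0]
    w=T[:3,:3]@np.array([*(d/r*np.sin(th)),np.cos(th)]); return T[:3,3]+w*(z-T[2,3])/w[2]
for v in range(160,230,4):
    x=np.where(m[v])[0]
    if len(x)>4:
        a,b=onz(x[0]-.5,v,.304),onz(x[-1]+.5,v,.304); print(v,x[0],x[-1],np.round((a+b)[:2]/2,4),round(np.linalg.norm(a-b),4))
```

```text
160 243 261 [0.5631 0.1537] 0.016
176 240 262 [0.5494 0.1564] 0.0197
180 240 261 [0.5459 0.1573] 0.0189
184 240 261 [0.5424 0.1577] 0.0189
188 240 261 [0.5388 0.1582] 0.019
192 240 260 [0.5353 0.1591] 0.0182
196 240 259 [0.5317 0.16  ] 0.0174
200 240 258 [0.5281 0.1609] 0.0166
204 240 258 [0.5244 0.1614] 0.0167
208 240 257 [0.5208 0.1624] 0.0159
212 240 257 [0.517  0.1629] 0.016
216 240 257 [0.5132 0.1634] 0.0161
220 239 256 [0.5095 0.1648] 0.0161
224 248 255 [0.5052 0.1617] 0.0072
```

>>> arm_command:
  steps:
    - {"slide": [0, 0.005, 0], "rot": [0, 0, -3], "grip": 1}
    - {"slide": [0, 0, -0.033], "rot": [0, 0, 0], "grip": 1}
    - {"slide": [0, 0, -0.033], "rot": [0, 0, 0], "grip": 1}
    - {"slide": [0, 0, -0.033], "rot": [0, 0, 0], "grip": 1}
    - {"slide": [0, 0, 0], "rot": [0, 0, 0], "grip": 1}
    - {"slide": [0, 0, 0], "rot": [0, 0, 0], "grip": 1}
    - {"slide": [0, 0, 0], "rot": [0, 0, 0], "grip": 0.4}
    - {"slide": [0, 0, 0], "rot": [0, 0, 0], "grip": 0.3}
  newtons: 20

```text
time: 4.95
ee_pos: [0.5353, 0.1599, 0.2681]
eef_rot: [0.996, -0.088, 0.001, -0.0]
ft_force: [0.6, -0.0, 0.0]
width: 0.0742
grip_force: 0.0
```

Run:
```python
from bench import sensors, eyes
import cv2,numpy as np
s=sensors.read_state(); print(s["ee_pos"],s["eef_rot"],s["ft_force"],s["width"])
p=eyes.camera("wrist"); q=eyes.camera("scene")
a=p["pixels"][:384,:,::-1]; b=cv2.resize(q["pixels"][90:210,190:310,::-1],(384,384))
cv2.imwrite("pics/w2.png",cv2.resize(np.hstack([a,b]),(800,343)))
```

```text
[0.53527542 0.15993035 0.26813413] [ 9.96108959e-01 -8.81273623e-02  6.87486161e-04 -1.91435393e-04] [ 0.57553153 -0.00227849  0.04280085] 0.0741748076449706
```

View pics/w2.png

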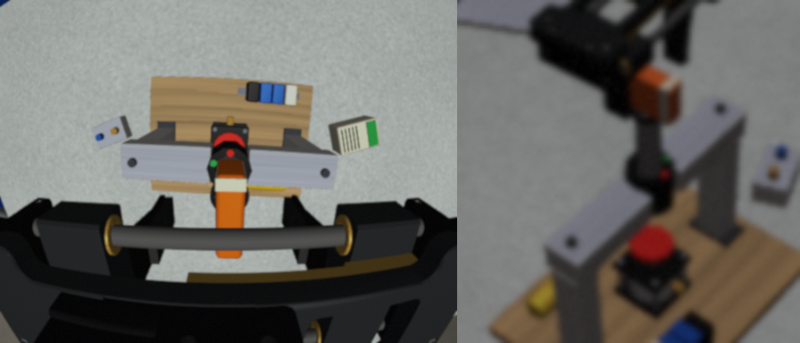

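The bar lies between the fingers at (230,220), aligned with the tool. I'll close.

>>> arm_command:
  steps:
    - {"slide": [0, 0, 0], "rot": [0, 0, 0], "grip": 0}
    - {"slide": [0, 0, 0], "rot": [0, 0, 0], "grip": 0}
    - {"slide": [0, 0, 0], "rot": [0, 0, 0], "grip": 0}
    - {"slide": [0, 0, 0], "rot": [0, 0, 0], "grip": 0}
    - {"slide": [0, 0, 0], "rot": [0, 0, 0], "grip": 0}
    - {"slide": [0, 0, 0], "rot": [0, 0, 0], "grip": 0}
    - {"slide": [0, 0, 0], "rot": [0, 0, 0], "grip": 0}
    - {"slide": [0, 0, 0], "rot": [0, 0, 0], "grip": 0}
  newtons: 50

```text
time: 6.05
ee_pos: [0.5349, 0.159, 0.2671]
eef_rot: [0.996, -0.088, -0.0, 0.001]
ft_force: [-1.8, -4.9, 1.9]
width: 0.0177
grip_force: 50.0
```

```bash
cat > st.py <<'E'
from bench import sensors
import numpy as np
s=sensors.read_state()
for k in("ee_pos","eef_rot","ft_force","torque","width","grip_force"): print(k,np.round(s[k],4))
print("yaw",np.degrees(2*np.arctan2(s["eef_rot"][1],s["eef_rot"][0])),"q7",s["joint_positions"][6])
E
python3 st.py
```

```text
ee_pos [0.5349 0.159  0.2671]
eef_rot [ 9.961e-01 -8.850e-02 -1.000e-04  5.000e-04]
ft_force [-1.8423 -4.8716  1.9477]
torque [-1.0555  0.482   0.0237]
width 0.0177
grip_force 49.9585
yaw -10.15141210135785 q7 -2.2387025990404776
```

>>> arm_command:
  steps:
    - {"slide": [0, -0.001, 0], "rot": [0, 0, 7.5], "grip": 0}
    - {"slide": [0, 0, 0], "rot": [0, 0, 7.5], "grip": 0}
    - {"slide": [0, 0, 0], "rot": [0, 0, 7.5], "grip": 0}
    - {"slide": [0, 0, 0], "rot": [0, 0, 7.5], "grip": 0}
    - {"slide": [0, 0, 0], "rot": [0, 0, 7.5], "grip": 0}
    - {"slide": [0, 0, 0], "rot": [0, 0, 7.5], "grip": 0}
    - {"slide": [0, 0, 0], "rot": [0, 0, 7.5], "grip": 0}
    - {"slide": [0, 0, 0], "rot": [0, 0, 5], "grip": 0}

```text
time: 7.05
ee_pos: [0.5351, 0.1587, 0.2671]
eef_rot: [0.915, 0.403, 0.0, -0.0]
ft_force: [-0.9, -2.5, 0.1]
width: 0.0175
grip_force: 50.0
```

```bash
python3 st.py
```

```text
ee_pos [0.5351 0.1587 0.2671]
eef_rot [ 9.150e-01  4.034e-01  2.000e-04 -0.000e+00]
ft_force [-0.9443 -2.5201  0.0923]
torque [-0.5185 -0.0532  0.0119]
width 0.0175
grip_force 49.9579
yaw 47.57992905652935 q7 -1.2597368966950595
```

>>> arm_command:
  steps:
    - {"slide": [0, -0.0005, -0.004], "rot": [0, 0, 0], "grip": 0}
    - {"slide": [0, 0, -0.004], "rot": [0, 0, 0], "grip": 0}
    - {"slide": [0, 0, -0.004], "rot": [0, 0, 0], "grip": 0}
    - {"slide": [0, 0, -0.004], "rot": [0, 0, 0], "grip": 0}
    - {"slide": [0, 0, -0.004], "rot": [0, 0, 0], "grip": 0}
    - {"slide": [0, 0, -0.004], "rot": [0, 0, 0], "grip": 0}
    - {"slide": [0, 0, -0.004], "rot": [0, 0, 0], "grip": 0}
    - {"slide": [0, 0, -0.004], "rot": [0, 0, 0], "grip": 0}

```text
time: 8.05
ee_pos: [0.535, 0.1586, 0.2351]
eef_rot: [0.916, 0.402, 0.0, -0.0]
ft_force: [3.8, 4.4, 0.9]
width: 0.0177
grip_force: 50.0
```

```bash
python3 st.py
python3 - <<'E'
from bench import eyes
import cv2,numpy as np
q=eyes.camera("scene"); t=eyes.camera("top")
b=cv2.resize(q["pixels"][110:210,200:310,::-1],(440,400),interpolation=2); a=cv2.resize(t["pixels"][170:260,160:250,::-1],(360,360),interpolation=2)
a=cv2.copyMakeBorder(a,0,40,0,0,0)
cv2.imwrite("pics/d1.png",np.hstack([b,a]))
E
```

```text
ee_pos [0.535  0.1586 0.2351]
eef_rot [ 9.157e-01  4.020e-01  4.000e-04 -1.000e-04]
ft_force [3.8216 4.4288 0.9064]
torque [ 0.9464 -0.8241 -0.0282]
width 0.0177
grip_force 49.9581
yaw 47.40200289738831 q7 -1.2719416793939746
```

View pics/d1.png

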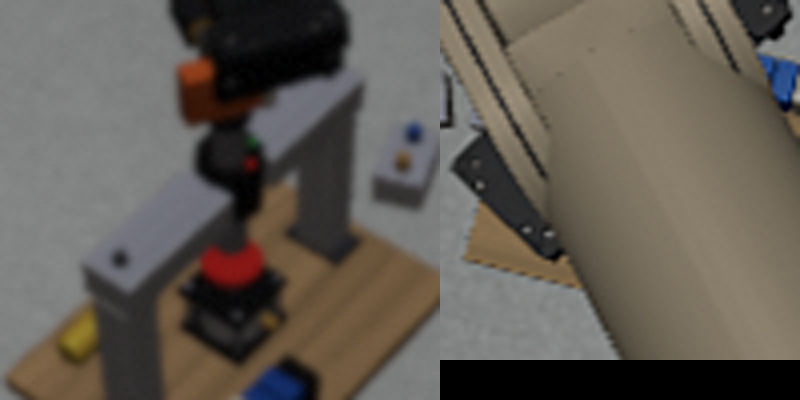

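The probe has slid down with the grip, and the foot is just above the plate, near (235,245). I'll approach gently.

>>> arm_command:
  steps:
    - {"slide": [0, 0, -0.001], "rot": [0, 0, 0], "grip": 0}
    - {"slide": [0, 0, -0.001], "rot": [0, 0, 0], "grip": 0}
    - {"slide": [0, 0, -0.001], "rot": [0, 0, 0], "grip": 0}
    - {"slide": [0, 0, -0.001], "rot": [0, 0, 0], "grip": 0}
    - {"slide": [0, 0, -0.001], "rot": [0, 0, 0], "grip": 0}
    - {"slide": [0, 0, -0.001], "rot": [0, 0, 0], "grip": 0}
    - {"slide": [0, 0, 0], "rot": [0, 0, 0], "grip": 0}
    - {"slide": [0, 0, 0], "rot": [0, 0, 0], "grip": 0}

```text
time: 9.15
ee_pos: [0.535, 0.1586, 0.229]
eef_rot: [0.916, 0.402, 0.0, -0.0]
ft_force: [3.1, 4.1, -0.7]
width: 0.0176
grip_force: 50.0
```

```bash
python3 st.py
```

```text
ee_pos [0.535  0.1586 0.229 ]
eef_rot [ 9.156e-01  4.020e-01  4.000e-04 -2.000e-04]
ft_force [ 3.0963  4.0637 -0.7413]
torque [ 0.9675 -0.8922 -0.0321]
width 0.0176
grip_force 49.9576
yaw 47.40656270650883 q7 -1.2740368060335077
```

>>> arm_command:
  steps:
    - {"slide": [0.0005, 0.0005, -0.001], "rot": [0, 0, 0], "grip": 0}
    - {"slide": [0, 0, -0.001], "rot": [0, 0, 0], "grip": 0}
    - {"slide": [0, 0, -0.001], "rot": [0, 0, 0], "grip": 0}
    - {"slide": [0, 0, -0.001], "rot": [0, 0, 0], "grip": 0}
    - {"slide": [0, 0, -0.001], "rot": [0, 0, 0], "grip": 0}
    - {"slide": [0, 0, 0], "rot": [0, 0, 0], "grip": 0}
    - {"slide": [0, 0, 0], "rot": [0, 0, 0], "grip": 0}
    - {"slide": [0, 0, 0], "rot": [0, 0, 0], "grip": 0}

```text
time: 10.15
ee_pos: [0.5351, 0.1586, 0.2244]
eef_rot: [0.916, 0.402, -0.0, 0.0]
ft_force: [-3.7, 0.7, 5.8]
width: 0.0178
grip_force: 50.0
```

```bash
python3 st.py
```

```text
ee_pos [0.5351 0.1586 0.2244]
eef_rot [ 9.157e-01  4.018e-01 -2.000e-04  1.000e-04]
ft_force [-3.7472  0.6965  5.8009]
torque [ 0.2818  0.585  -0.0522]
width 0.0178
grip_force 49.9597
yaw 47.38773651284124 q7 -1.277249215722372
```

>>> arm_command:
  steps:
    - {"slide": [-0.0003, 0, -0.0005], "rot": [0, 0, 0], "grip": 0}
    - {"slide": [0, 0, -0.0005], "rot": [0, 0, 0], "grip": 0}
    - {"slide": [0, 0, 0], "rot": [0, 0, 0], "grip": 0}
    - {"slide": [0, 0, 0], "rot": [0, 0, 0], "grip": 0}
    - {"slide": [0, 0, 0], "rot": [0, 0, 0], "grip": 0}
    - {"slide": [0, 0, 0], "rot": [0, 0, 0], "grip": 0}
    - {"slide": [0, 0, 0], "rot": [0, 0, 0], "grip": 0}
    - {"slide": [0, 0, 0], "rot": [0, 0, 0], "grip": 0}

```text
time: 11.15
ee_pos: [0.5351, 0.1586, 0.2238]
eef_rot: [0.916, 0.402, 0.0, 0.0]
ft_force: [-3.7, 1.3, 8.5]
width: 0.0176
grip_force: 50.0
```

```bash
python3 st.py
```

```text
ee_pos [0.5351 0.1586 0.2238]
eef_rot [9.157e-01 4.018e-01 2.000e-04 3.000e-04]
ft_force [-3.6531  1.3051  8.4956]
torque [ 0.3201  0.5735 -0.0364]
width 0.0176
grip_force 49.9605
yaw 47.37929547259324 q7 -1.2774532926326763
```

Contact is at about 8.5 N. I'll lock the grip now while holding the press.

>>> arm_command:
  steps:
    - {"slide": [0, 0, 0], "rot": [0, 0, -7.5], "grip": 0}
    - {"slide": [0, 0, 0], "rot": [0, 0, -7.5], "grip": 0}
    - {"slide": [0, 0, 0], "rot": [0, 0, -7.5], "grip": 0}
    - {"slide": [0, 0, 0], "rot": [0, 0, -7.5], "grip": 0}
    - {"slide": [0, 0, 0], "rot": [0, 0, -7.5], "grip": 0}
    - {"slide": [0, 0, 0], "rot": [0, 0, -7.5], "grip": 0}
    - {"slide": [0, 0, 0], "rot": [0, 0, -7.5], "grip": 0}
    - {"slide": [0, 0, 0], "rot": [0, 0, -7], "grip": 0}

```text
time: 12.15
ee_pos: [0.5349, 0.159, 0.2238]
eef_rot: [0.994, -0.107, 0.0, 0.0]
ft_force: [-3.8, 1.7, 8.0]
width: 0.0177
grip_force: 50.0
```

```bash
python3 st.py
```

```text
ee_pos [0.5349 0.159  0.2238]
eef_rot [ 9.942e-01 -1.073e-01  1.000e-04  0.000e+00]
ft_force [-3.7995  1.6808  7.9671]
torque [0.5142 0.7679 0.1118]
width 0.0177
grip_force 49.975
yaw -12.31825550030239 q7 -2.283655400626814
```

>>> arm_command:
  steps:
    - {"slide": [0, 0, 0], "rot": [0, 0, 0], "grip": 1}
    - {"slide": [0, 0, 0], "rot": [0, 0, 0], "grip": 1}
    - {"slide": [0, 0, 0], "rot": [0, 0, 0], "grip": 1}
    - {"slide": [0, 0, 0], "rot": [0, 0, 0], "grip": 1}
    - {"slide": [0, 0, 0.02], "rot": [0, 0, 0], "grip": 1}
    - {"slide": [0, 0, 0.04], "rot": [0, 0, 0], "grip": 1}
    - {"slide": [0, 0, 0.05], "rot": [0, 0, 0], "grip": 1}
    - {"slide": [0, 0, 0.05], "rot": [0, 0, 0], "grip": 1}

```text
time: 13.15
ee_pos: [0.5349, 0.1585, 0.3847]
eef_rot: [0.994, -0.105, 0.0, 0.0]
ft_force: [0.5, 0.9, -0.6]
width: 0.0845
grip_force: 0.0
```

>>> arm_command:
  steps:
    - {"slide": [-0.01, -0.05, 0], "rot": [0, 0, 0], "grip": 1}
    - {"slide": [-0.01, -0.05, 0], "rot": [0, 0, 0], "grip": 1}
    - {"slide": [-0.01, -0.05, 0], "rot": [0, 0, 0], "grip": 1}
    - {"slide": [-0.01, -0.05, 0], "rot": [0, 0, 0], "grip": 1}
    - {"slide": [0, -0.05, 0], "rot": [0, 0, 0], "grip": 1}
    - {"slide": [0, 0, 0], "rot": [0, 0, 0], "grip": 1}
    - {"slide": [0, 0, 0], "rot": [0, 0, 0], "grip": 1}
    - {"slide": [0, 0, 0], "rot": [0, 0, 0], "grip": 1}

```text
time: 14.15
ee_pos: [0.4953, -0.0899, 0.3833]
eef_rot: [0.995, -0.104, 0.0, -0.0]
ft_force: [-0.4, 0.7, 0.5]
width: 0.0872
grip_force: 0.0
```

```bash
python3 st.py
python3 - <<'E'
from bench import eyes
import cv2,numpy as np
q=eyes.camera("scene"); t=eyes.camera("top")
b=cv2.resize(q["pixels"][90:240,190:310,::-1],(400,500),interpolation=2); a=cv2.resize(t["pixels"][165:265,140:220,::-1],(400,500),interpolation=2)
cv2.imwrite("pics/e1.png",np.hstack([b,a]))
for n in("screwdriver","manifold","module"): print(n,[np.round(d["bbox"]).tolist() for d in eyes.look_for(n,t)[:1]])
E
```

```text
ee_pos [ 0.4953 -0.0899  0.3833]
eef_rot [ 9.945e-01 -1.044e-01  1.000e-04 -0.000e+00]
ft_force [-0.4395  0.6768  0.469 ]
torque [0.0686 0.0027 0.0045]
width 0.0872
grip_force 0.0
yaw -11.980757063584322 q7 -1.7142522448902064
screwdriver [[198.0, 232.0, 245.0, 246.0]]
manifold [[142.0, 187.0, 161.0, 206.0]]
module [[276.0, 215.0, 305.0, 235.0]]
```

View pics/e1.png

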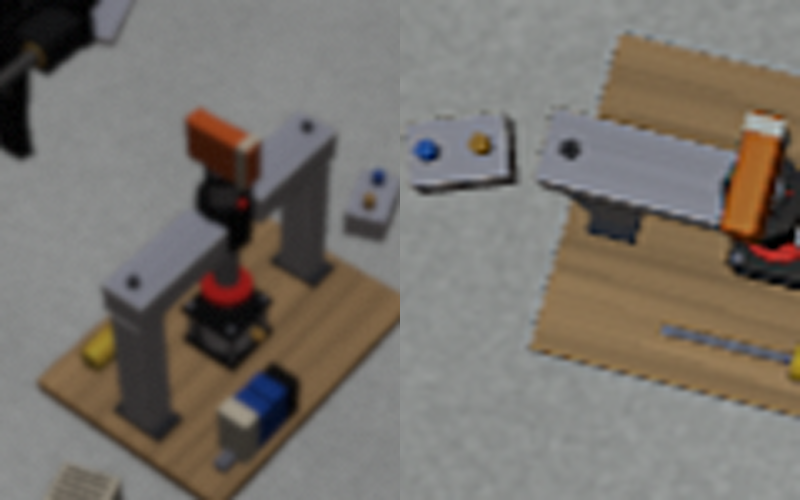

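The probe is down with its foot on the plate at (227,285). The bar's white band points at the red dot, so the grip is locked. The bystanders have not moved and the arm is clear, so I'm handing in.

```bash
python3 -c "
from bench import order; print(order.close_job())"
```

```text
the job is handed in; nothing more can be done
None
```

The probe is pressed on the red plate and locked again: the last reading before release was about 8 N, the loose parts look unmoved, and the job was handed in at about 14 s with no verdict shown.

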